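# Zero the tally counter and hold the reading glass over the pith of a tree disc

### The job

I am about to count the growth rings of the large tree disc. Zero the tally counter by turning its wing knob anticlockwise (seen from above) fully back to its stop; then pick up the magnifying glass by its handle, carry it over the things on the desk without shifting any of them, and hold it with the lens level and centred over the pith, the small dark off-centre dot that the disc's rings close in on, about 3 cm above the wood. The glass must never touch the disc, and the program finishes while the gripper is still holding it there, still and clear of everything: do not put it down.

Things in the scene. Friction and masses are not known exactly. Their poses are not given: they have to be found in the camera images.
- magnifier: Magnifying glass lying flat, 140 g: round lens, metal rim 83 mm across, 12 mm high, wooden handle. Origin: on the lens axis, level with the rim's underside; z is the lens axis, up. Along -x: metal neck 40 to 66 mm from the origin, then the flat-sided handle 64 to 172 mm, 20 mm wide (y), z 0 to 16 mm. Mass centre about 45 mm along -x; gripped with 40 N at 80 to 100 mm it stays level.
- disc: The large tree disc: a sanded trunk slice with dark bark and rings, 170 mm across, 26 mm thick, loose, 0.33 kg, lying flat. Origin: centre of the underside.
- pith (a point): The pith of the large disc on its upper face: a dark dot 7 mm across, about 20 mm off the disc's centre, 26 mm above the desk; the rings close in on it. z up.
- counter: Mechanical tally counter, fixed to the desk: a bright metal drum 46 mm across on its side, axle upright, on a round dark foot 74 mm across; drum top 40 mm above the desk. Origin: on the axle, at the desk. -x is the side with the reading window and four number wheels; a thumb lever sticks out at +y, up to 45 mm from the axle, 31 mm high.
- reset_knob (a joint): Angle of the counter's reset knob, rad. 0 is its hard zero stop, where the black-dotted end of the wing points to the black mark over the reading window. It grows clockwise seen from above (up to 2.4), so zeroing is anticlockwise. Friction about 0.03 N m; it stays where it is left. It starts between 0.7 and 1.9.
- knob_grip (a point): Centre of the upright wing of the reset knob, on the counter's axle, 57 mm above the desk. The wing is a flat grip 28 mm long (along this point's x), 9 mm thick (y) and 18 mm high (48 to 66 mm above the desk), pinched from above; its black-dotted end is at -x. This point turns with the knob.
- mug: White ceramic mug, 82 mm across, 95 mm high, handle at +y. Leave it alone. Origin: centre of its underside.
- pencil_cup: Dark cup with pencils, 76 mm across, the cup 98 mm high, the pencils up to 156 mm. Leave it alone. Origin: centre of its underside.
- small_disc: A smaller branch slice, 90 mm across, 18 mm thick: not the one to look at. Leave it alone. Origin: centre of its underside.
- sanding_block: Cork sanding block, 40 x 75 x 30 mm. Leave it alone. Origin: centre of its underside.
- note_pad: Block of white note paper, 76 x 76 x 14 mm. Leave it alone. Origin: centre of its underside.

How it is judged:
By the outcome, as a careful person would: the job done as asked, in the order asked, and still so for the second after the job is handed in, while the arm keeps its last pose, push and grip.
It also fails if it takes over 67 s, if anything falls off the work surface, if the arm or the gripper's body presses on something with over 40 N, if the wrist force passes 120 N, or if a joint passes its speed limit or range.

### The arm

A 6-joint arm with a two-finger parallel gripper is mounted at the origin on the work surface. World frame = base frame: x ahead of the robot, y to its left, z up, the work surface at z = 0. Lengths are in m, angles in degrees, forces in N, time in s.
With the tool pointing down it reaches from about 0.375 to 0.9 m from the base axis. Payload 3.1 kg.
Tool frame: the origin (TCP) lies on the centre line of the jaws, within the pads' length; the fingertips stand 17 mm ahead of it and the grasp point (between the pads) lies 2 mm behind it; z points along the fingers, y is the line along which they close (so a half turn about z gives the same grasp; the last joint's range is limited). The gripper opens to 87 mm and grips with 3 to 60 N. Pads are 19 mm wide; open, the fingers measure 117 mm over their backs; the gripper's body (75 mm by 190 mm) begins 51 mm behind the grasp point.
Start: joints at [55.835, 30.224, 82.088, -0, 67.689, -10.227], TCP at [0.254, 0.571, 0.24] pointing down, gripper open.
Joint ranges: [-176.69, 176.69], [-43.24, 126.21], [12.49, 139.97], [-82, 262], [0, 151.66], [-163.58, 163.58]. Speed limits (degrees/s): [159.86, 159.86, 180, 180, 180, 180].

### API

Orientations are given as a 3x3 rotation matrix whose columns are the frame's x, y, z axes.
In Python, from rig import bot, imaging, finder gives the robot as it stands. The module is installed in compiled form; this text tells all that it offers.
- The arm moves only by the tool play_rows, never from a script. Its argument "motion" is a list that holds one entry, the list of rows, each a list of 6 numbers: the shift along the tool's x, y, z in m, then the turn, a rotation vector about the tool's x, y, z in degrees. In form: [[[dx, dy, dz, wx, wy, wz], ...]]. A call has 1 to 8 rows; each row is the pose to reach, as a shift and turn from the pose commanded when the call began, along the tool's axes at that moment; what a row does not reach only later rows make up. A row lasts 1/12 s, in which the tool goes at most 41.7 mm and 7.16 degrees, less where a joint would pass 70% of its speed; a pose out of reach is approached as far as the arm can. A call with a gripper value outside its range is refused whole. "fingers" is the finger opening in m, from 0 to 0.087, set as the call begins (left out, the last holds). The fingers move at their own pace and stop on an object; the grip force is fixed at half the most. Time passes only in rows, so rows that repeat a pose let the fingers close. It gives the time, the measured TCP pose, the force, the opening and the grip force at its end, in the units of the state.
- bot.read_state(): the state, without advancing time (a new reading comes with each control period).
- imaging.capture(name): name is "scene" or "top" or "wrist"; returns a dict with "frame" (384x512x3 uint8, red, green, blue), "camera_matrix" (3x3 intrinsics, pixels), "R" (3x3) and "t" (3): a world point X has camera coordinates R X + t. Camera axes: x right, y down, z forward; pixel columns grow to the right and rows downward; lengths in m; the calibration is good to about 2 mm. A picture is of the moment at which its call begins. There is no depth.
- bot.hand_in(): hands the job in; it is judged then, once.
Trained networks look in the newest picture that a camera, given by its name, has taken for a name from the list of things; names that differ only in an ending like _2 or _b are one class to them, and where a whole thing is asked for, a point or a joint stands for the part that bears it (a point fixed in the world has none). Each returns a list of dicts, best first, with "confidence" (0 to 1); they miss things now and then, are a little off and sometimes report something else, mostly with a low value. They report only what shows in the picture. A call takes as long as a camera call.
- finder.recognise(camera, name): "at" ([x, y, z] in m, in world coordinates, good to about 4 mm: the middle of the surface that is visible of it).
- finder.outline_of(camera, name): "pixels" (384x512 bool, what is visible of it).
The state is a dict: "time_s": time; "joint_positions": joint angles; "qvel": joint speeds; "tau": joint torques, N m; "position": TCP position; "tcp_rot": TCP orientation; "force": force on the tool from outside, world axes, zero at the start; "moment": the same for the moment, N m; "opening": opening from 0.0 (shut) to 1.0 (fully open); "grasp_force": force on a finger pad.
Only numpy, scipy, OpenCV 4.12 (cv2) and the standard library are available. Lean on these libraries where they do the work, as an engineer would, in place of code of your own. Each camera call takes 0.05 s, during which the arm holds its last target. There are 200 camera calls.

## Working session

There is one attempt and no reset: what is moved stays moved. The work goes in short steps, Python scripts to look and compute and a tool call to move; the robot and the scene stay as the last step left them, time stands still between calls to the robot, and variables do not carry over. Pictures are saved under pics/ and viewed, at most 10 in all, crops included, and the job is handed in when it is done.

Besides the shell and the picture viewer there is one more tool, called after "Request:" by a JSON object that holds its "op" and its "data", one argument or row to a line. play_rows: Moves the arm, as the interface text tells. Its arguments: {"type":"object","properties":{"motion":{"type":"array"},"fingers":{"type":"number"}},"required":["motion"]}

```bash
mkdir -p pics
python3 - <<'E'
from rig import bot, imaging, finder
import cv2,numpy as np
s=bot.read_state();print(s['time_s'],s['position'],np.round(s['tcp_rot'],3).tolist())
for c in("top","scene"):
    d=imaging.capture(c);cv2.imwrite(f"pics/{c}0.png",cv2.resize(d["frame"][:,:,::-1],(800,600),interpolation=cv2.INTER_CUBIC))
    C=-np.array(d['R']).T@d['t'];print(c,C.round(3),np.round(d['R'],2).tolist())
    for n in("magnifier","disc","pith","counter","reset_knob","knob_grip","mug","pencil_cup","small_disc","sanding_block","note_pad"):
        try: print(n,[(round(float(r['confidence']),2),np.round(r['at'],3).tolist()) for r in finder.recognise(c,n)[:2]])
        except Exception as e: print(n,e)
print(bot.read_state()['time_s'])
E
```

```text
0.0 [0.25318261 0.5706903  0.2385809 ] [[-0.914, 0.406, -0.001], [0.406, 0.914, -0.002], [0.0, -0.002, -1.0]]
top [ 0.499 -0.013  1.104] [[0.03, -1.0, 0.01], [-1.0, -0.03, -0.09], [0.09, -0.01, -1.0]]
magnifier [(0.77, [0.583, 0.388, 0.01]), (0.35, [0.531, -0.287, 0.025])]
disc [(0.56, [0.538, -0.284, 0.025])]
pith [(0.7, [0.531, -0.285, 0.025]), (0.23, [0.755, 0.217, 0.014])]
counter [(0.75, [0.484, -0.068, 0.008])]
reset_knob [(0.58, [0.487, -0.072, 0.065])]
knob_grip [(0.38, [0.486, -0.072, 0.064])]
mug [(0.69, [0.684, 0.095, 0.025])]
pencil_cup [(0.77, [0.67, -0.07, 0.043]), (0.56, [0.761, -0.246, 0.016])]
small_disc [(0.67, [0.756, 0.217, 0.02]), (0.34, [0.535, -0.288, 0.023])]
sanding_block [(0.92, [0.594, -0.007, 0.03])]
note_pad [(0.61, [0.761, -0.245, 0.012])]
scene [1.167 0.161 0.738] [[-0.25, 0.97, -0.01], [0.73, 0.18, -0.65], [-0.63, -0.17, -0.76]]
magnifier [(0.64, [0.591, 0.381, 0.01])]
disc [(0.82, [0.546, -0.281, 0.026]), (0.53, [0.486, -0.076, 0.059])]
pith [(0.84, [0.548, -0.285, 0.029])]
counter [(0.7, [0.496, -0.067, 0.022])]
reset_knob [(0.4, [0.49, -0.072, 0.062])]
knob_grip []
mug [(0.59, [0.693, 0.095, 0.053])]
pencil_cup [(0.96, [0.674, -0.07, 0.073]), (0.62, [0.761, 0.216, 0.017])]
small_disc [(0.73, [0.765, 0.214, 0.014])]
sanding_block [(0.96, [0.605, -0.007, 0.026])]
note_pad [(0.93, [0.758, -0.246, 0.011])]
1.2
```

View pics/top0.png

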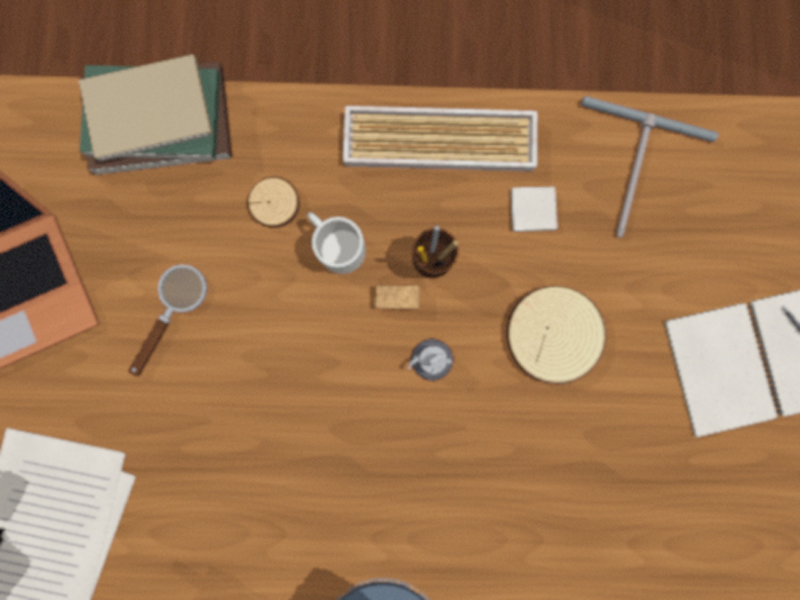

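View pics/scene0.png

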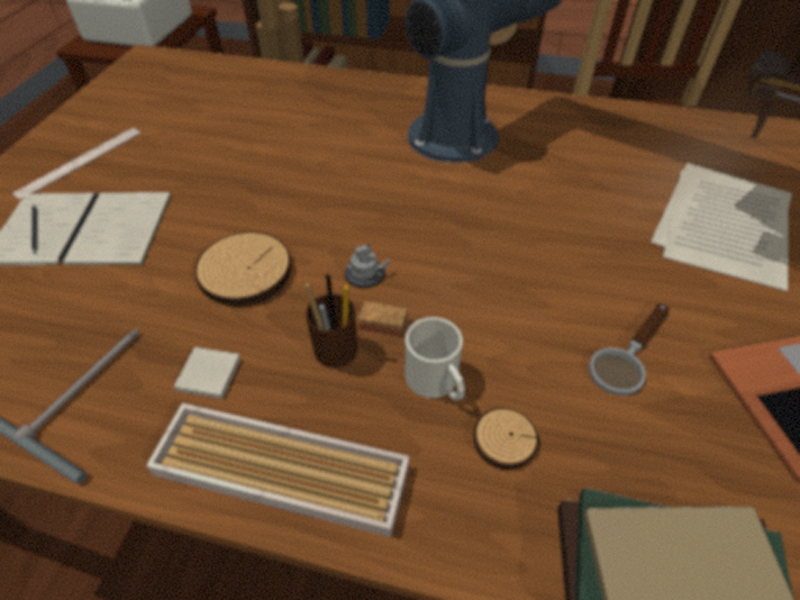

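The top view (800 px scale) shows the magnifier lens at (182,288) with its handle end at (135,372). The counter is at (432,360) with its lever at (408,368). The pith is at (547,328), on the disc centred at about (556,334). The scene view agrees with this. Next I'll measure these points.

```bash
cat > h.py <<'E'
from rig import bot, imaging, finder
import cv2,numpy as np
from scipy.spatial.transform import Rotation as Ro
def ray(d,px,z):
    K,R,t=map(np.array,(d['camera_matrix'],d['R'],d['t']))
    v=R.T@np.linalg.inv(K)@[px[0],px[1],1];C=-R.T@t
    return C+v*(z-C[2])/v[2]
def proj(d,X):
    K,R,t=map(np.array,(d['camera_matrix'],d['R'],d['t']))
    p=K@(R@np.array(X)+t);return p[:2]/p[2]
def pose():
    s=bot.read_state();return np.array(s['position']),np.array(s['tcp_rot'])
def toolto(P,Rt=None):
    """tool-frame shift and rotvec(deg) to reach P, Rt"""
    p,R=pose()
    return (R.T@(np.array(P)-p)).round(4), None if Rt is None else np.degrees(Ro.from_matrix(R.T@Rt).as_rotvec()).round(2)
def down(yaw):
    "tool y axis at world angle yaw (deg), z down"
    a=np.radians(yaw);y=np.array([np.cos(a),np.sin(a),0]);z=np.array([0,0,-1.]);return np.column_stack([np.cross(y,z),y,z])
def save(name,img,w=800,h=600):
    cv2.imwrite(f"pics/{name}.png",cv2.resize(img[:,:,::-1],(w,h),interpolation=cv2.INTER_CUBIC))
def outl(c,n):
    r=finder.outline_of(c,n);return r[0]['pixels'] if r else None
E
python3 - <<'E'
from h import *
d=imaging.capture("wrist");p,R=pose()
Rc=np.array(d['R']);C=-Rc.T@d['t']
print("cam in tool",(R.T@(C-p)).round(3),"axes",(Rc@R).round(2).tolist(), np.array(d['camera_matrix']).round(0).tolist())
for c in("top","scene"):
    d=imaging.capture(c)
    for n,z in(("disc",.026),("magnifier",.008),("counter",.0),("reset_knob",.06)):
        m=outl(c,n)
        if m is None: print(c,n,None);continue
        ys,xs=np.nonzero(m);ct=max(cv2.findContours(m.astype(np.uint8),0,1)[0],key=len)
        (ex,ey),ax,an=cv2.fitEllipse(ct)
        print(c,n,m.sum(),"centroid",ray(d,(xs.mean(),ys.mean()),z).round(4),"ell",ray(d,(ex,ey),z).round(4))
    # dark pith
    s=.64 
    m=outl(c,"disc")
    u,v=(547*s,328*s) if c=="top" else (249*s,267*s)
    g=cv2.GaussianBlur(cv2.cvtColor(d['frame'],cv2.COLOR_RGB2GRAY),(3,3),0).astype(float)
    u,v=int(u),int(v);w=g[v-5:v+6,u-5:u+6];k=np.maximum(0,np.percentile(w,75)-15-w)
    yy,xx=np.mgrid[v-5:v+6,u-5:u+6];print(w.astype(int));pp=((xx*k).sum()/k.sum(),(yy*k).sum()/k.sum());print(pp,ray(d,pp,.026).round(4))
    if c=="top":
        for q,z in(((182,288),.006),((135,372),.008),((432,360),.0),((433,357),.06),((408,368),.031)): print(q,ray(d,(q[0]*s,q[1]*s),z).round(4))
print(toolto([.44,-.07,.26],down(0)))
E
```

```text
cam in tool [ 0.065 -0.    -0.146] axes [[-0.0, 1.0, -0.0], [-0.97, -0.0, -0.24], [-0.24, 0.0, 0.97]] [[278.0, 0.0, 253.0], [0.0, 278.0, 191.0], [0.0, 0.0, 1.0]]
top disc 3124 centroid [ 0.5333 -0.2869  0.026 ] ell [ 0.5333 -0.2869  0.026 ]
top magnifier 1081 centroid [0.5645 0.387  0.008 ] ell [0.5571 0.3902 0.008 ]
top counter 551 centroid [ 0.4853 -0.074   0.    ] ell [ 0.4852 -0.0739  0.    ]
top reset_knob 975 centroid [0.6772 0.0932 0.06  ] ell [0.678  0.0938 0.06  ]
[[209 208 207 206 206 206 207 207 208 210 210]
 [206 206 205 204 205 207 207 207 207 208 208]
 [205 205 204 205 207 208 207 206 207 207 207]
 [205 205 206 207 206 205 204 205 207 208 207]
 [206 205 206 203 196 192 196 203 207 208 209]
 [207 207 206 199 185 178 188 201 207 209 209]
 [208 209 207 200 187 181 190 202 207 209 209]
 [209 209 209 205 199 196 201 206 207 208 209]
 [207 208 207 207 206 206 208 208 208 209 209]
 [206 205 203 202 203 206 208 209 209 209 208]
 [206 203 197 193 197 205 209 210 209 208 207]]
(np.float64(349.88), np.float64(209.4)) [ 0.5443 -0.273   0.026 ]
(182, 288) [0.5979 0.3692 0.006 ]
(135
[... 444 characters left out ...]
[ 0.4895 -0.0712  0.06  ]
[[152 152 152 151 150 150 150 149 147 142 134]
 [149 150 153 152 150 150 150 148 142 135 126]
 [149 150 153 153 151 151 150 145 138 131 127]
 [150 151 152 152 150 150 149 143 137 133 135]
 [150 150 149 147 145 143 143 141 139 140 143]
 [149 148 146 142 135 131 134 139 142 145 147]
 [150 149 147 141 131 125 129 138 144 146 148]
 [152 151 149 144 137 133 137 142 145 146 148]
 [153 152 150 147 146 145 147 149 148 147 148]
 [153 150 148 147 147 148 150 151 149 147 147]
 [153 149 147 146 145 146 148 149 148 145 145]]
(np.float64(161.2941176470588), np.float64(168.88235294117646)) [ 0.5365 -0.2681  0.026 ]
(array([-0.4306, -0.5104, -0.0205]), array([ 0.  , -0.  , 66.06]))
```

Request:
{"op": "play_rows", "data": {
  "motion": [
    [[-0.43,-0.51,-0.01,0,0,66],[-0.43,-0.51,-0.01,0,0,66],[-0.43,-0.51,-0.01,0,0,66],[-0.43,-0.51,-0.01,0,0,66],[-0.43,-0.51,-0.01,0,0,66],[-0.43,-0.51,-0.01,0,0,66],[-0.43,-0.51,-0.01,0,0,66],[-0.43,-0.51,-0.01,0,0,66]]
  ]
}}

```text
time_s: 2.52
position: [0.3467, 0.2495, 0.2449]
tcp_rot: [[-0.147, 0.989, 0.001], [0.989, 0.147, 0.0], [0.0, 0.001, -1.0]]
force: [0.4, 0.4, 0.4]
opening: 0.998
grasp_force: 0.0
```

Run:
```python
from h import *
s=bot.read_state();print(s['time_s'],s['position'],s['joint_positions']);print(toolto([.475,-.074,.20],down(0)))
```

```text
2.5167 [0.34671648 0.24946155 0.24488716] [ 2.06756882e+01  1.44892423e+01  1.08752699e+02 -5.51584858e-03
  5.67000641e+01  1.22262658e+01]
(array([-0.3388,  0.0793,  0.0449]), array([ 0.06, -0.01,  8.45]))
```

Request:
{"op": "play_rows", "data": {
  "motion": [
    [[-0.05,0.01,0.0,0,0,8.5],[-0.08,0.02,0.0,0,0,8.5],[-0.34,0.08,0.025,0,0,8.5],[-0.34,0.08,0.045,0,0,8.5],[-0.34,0.08,0.045,0,0,8.5],[-0.34,0.08,0.045,0,0,8.5],[-0.34,0.08,0.045,0,0,8.5],[-0.34,0.08,0.045,0,0,8.5]]
  ]
}}

```text
time_s: 3.18
position: [0.4704, -0.056, 0.2032]
tcp_rot: [[-0.004, 1.0, 0.001], [1.0, 0.004, -0.0], [-0.0, 0.001, -1.0]]
force: [1.0, -0.2, -0.0]
opening: 1.003
grasp_force: 0.0
```

Run:
```python
from h import *
s=bot.read_state();print(s['time_s'],s['position'],s['joint_positions'])
d=imaging.capture("wrist");p=proj(d,[.485,-.073,.05]);print(p)
np.savez("w1.npz",**{k:np.array(v) for k,v in d.items()})
for n in("counter","reset_knob","knob_grip"): print(n,[(round(float(r['confidence']),2),np.round(r['at'],3).tolist()) for r in finder.recognise("wrist",n)[:2]])
u,v=(p-[64,48]).astype(int);print(u,v);u=max(u,0);v=max(0,v)
save("w1",d['frame'][v:v+96,u:u+128])
```

```text
3.1833 [ 0.47040679 -0.05595717  0.2032009 ] [-2.03400986e+01  2.17973458e+01  1.05589664e+02  1.04062544e-02
  5.25650893e+01 -2.05756324e+01]
[265.50662536 198.14476432]
counter [(0.92, [0.483, -0.068, 0.032])]
reset_knob [(0.85, [0.486, -0.07, 0.067])]
knob_grip [(0.9, [0.486, -0.074, 0.066])]
201 150
```

View pics/w1.png

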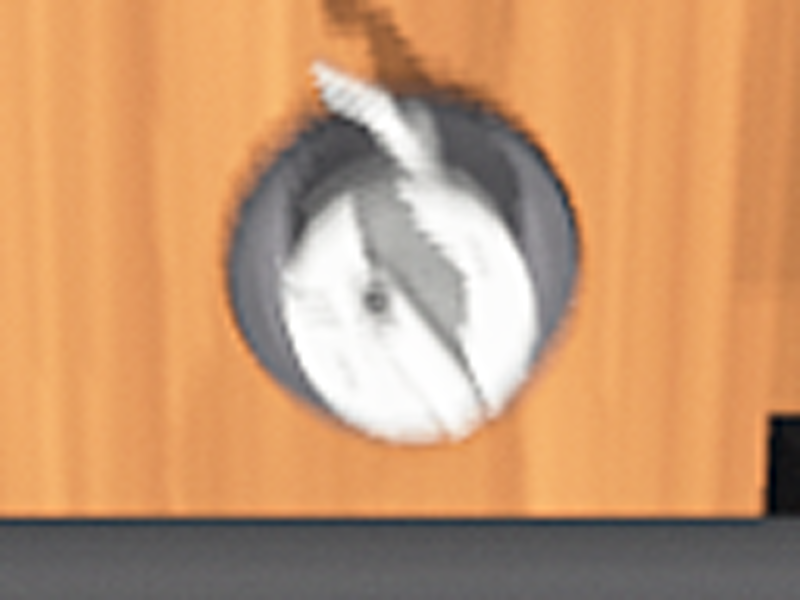

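The lever points up-left at (315,65) in the crop, and the knob is overexposed. I'll enhance the contrast.

Run:
```python
import numpy as np,cv2
f=np.load("w1.npz")['frame'][172:224,236:294]
g=f.astype(float);print(np.percentile(g,[50,90,99]))
h=255*(np.clip(g/255,0,1)**4)
a=cv2.resize(h.astype(np.uint8),(660,592),interpolation=cv2.INTER_CUBIC)
cv2.imwrite("pics/w1e.png",a[:,:,::-1])
```

```text
[172.5 252.  255. ]
```

View pics/w1e.png

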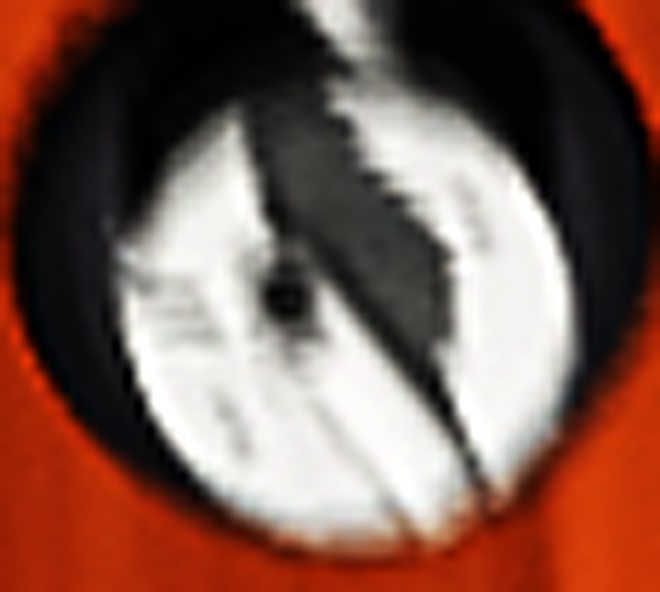

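The wing's dotted end is at (285,290) in the enhanced crop and its other end is near (450,525). The wing edges run from (270,230) to (490,500) and from (270,370) to (410,540).

Run:
```python
from h import *
d=dict(np.load("w1.npz"))
def P(q,z): return ray(d,((q[0]+.5)/11.38+236-.5,(q[1]+.5)/11.38+172-.5),z)
for a,b in(((280,240),(490,500)),((270,370),(410,540))):
    A,B=P(a,.066),P(b,.066);v=A-B;print(A.round(4),B.round(4),np.degrees(np.arctan2(v[1],v[0])))
print("dot",P((287,293),.066).round(4),"end",P((450,525),.066).round(4))
m=outl("wrist","counter");ys,xs=np.nonzero(m)
# foot ellipse
print("drum top", P((350,325),.04).round(4), "lever tip",ray(d,(201+316*.16,150+70*.16),.031).round(4))
# foot: dark edges left/right
print("foot L,R",ray(d,(201+228*.16,150+265*.16),.008).round(4),ray(d,(201+580*.16,150+250*.16),.008).round(4))
s=bot.read_state();print(s['joint_positions'],s['time_s'])
```

```text
[ 0.4785 -0.0626  0.066 ] [ 0.4985 -0.0878  0.066 ] 128.48262100774187
[ 0.4777 -0.0751  0.066 ] [ 0.4911 -0.0918  0.066 ] 128.70627028444213
dot [ 0.4792 -0.0677  0.066 ] end [ 0.4948 -0.0903  0.066 ]
drum top [ 0.4864 -0.0781  0.04  ] lever tip [ 0.4693 -0.0343  0.031 ]
foot L,R [ 0.4515 -0.0771  0.008 ] [ 0.5227 -0.0738  0.008 ]
[-2.01185426e+01  2.17531159e+01  1.05699369e+02  2.16409214e-02
  5.26302134e+01 -2.03374156e+01] 3.4333
```

Run:
```python
from h import *
print(pose());print(toolto([.4865,-.077,.10],down(38.6)),toolto([.4865,-.077,.062]))
```

```text
(array([ 0.4692693 , -0.05359519,  0.20309323]), array([[-3.59008852e-03,  9.99992772e-01, -1.25201349e-03],
       [ 9.99993249e-01,  3.59106470e-03,  7.78312958e-04],
       [ 7.82803393e-04, -1.24921083e-03, -9.99998913e-01]]))
(array([-0.0235,  0.0173,  0.1031]), array([ -0.05,  -0.07, -38.39])) (array([-0.0236,  0.0173,  0.1411]), None)
```

Request:
{"op": "play_rows", "data": {
  "motion": [
    [[-0.0235,0.0173,0.03,0,0,-7],[-0.0235,0.0173,0.06,0,0,-14],[-0.0235,0.0173,0.08,0,0,-21],[-0.0235,0.0173,0.09,0,0,-28],[-0.0235,0.0173,0.1,0,0,-35],[-0.0235,0.0173,0.1,0,0,-38.4],[-0.0235,0.0173,0.1,0,0,-38.4],[-0.0235,0.0173,0.1,0,0,-38.4]]
  ]
}}

```text
time_s: 4.1
position: [0.487, -0.0756, 0.1037]
tcp_rot: [[-0.625, 0.78, -0.0], [0.78, 0.625, 0.0], [0.0, 0.0, -1.0]]
force: [0.4, 0.7, -0.2]
opening: 1.001
grasp_force: 0.0
```

Run:
```python
from h import *
p,R=pose();print(p,np.degrees(np.arctan2(R[1,1],R[0,1])));print(toolto([.4865,-.077,.062],down(38.6)))
d=imaging.capture("wrist")
print(proj(d,[.4865,-.077,.066]));save("w2",d['frame'],640,480)
```

```text
[ 0.48697553 -0.0756417   0.10365072] 38.69694422296676
(array([-0.0008, -0.0012,  0.0417]), array([ 0.  , -0.01,  0.1 ]))
[251.15908857 219.43515941]
```

View pics/w2.png

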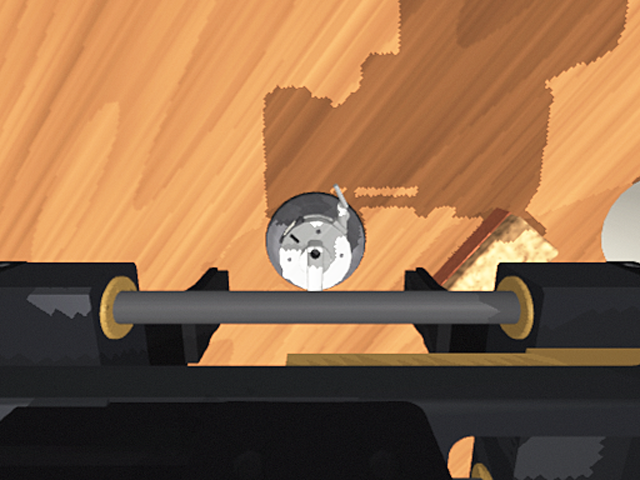

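The wing is upright at column 315, midway between the open fingers (215 and 415). The dot is at (315,253) and the black mark at (294,240), so zeroing is anticlockwise as expected. Next I descend and pinch.

Request:
{"op": "play_rows", "data": {
  "motion": [
    [[-0.001,-0.001,0.02,0,0,0],[-0.001,-0.001,0.035,0,0,0],[-0.001,-0.001,0.0415,0,0,0],[-0.001,-0.001,0.0415,0,0,0],[-0.001,-0.001,0.0415,0,0,0]]
  ]
}}

```text
time_s: 4.57
position: [0.4871, -0.0783, 0.062]
tcp_rot: [[-0.625, 0.781, -0.0], [0.781, 0.625, 0.0], [0.0, -0.0, -1.0]]
force: [0.4, -0.4, 1.1]
opening: 0.999
grasp_force: 0.0
```

Request:
{"op": "play_rows", "data": {
  "motion": [
    [[0,0,0,0,0,0],[0,0,0,0,0,0],[0,0,0,0,0,0],[0,0,0,0,0,0],[0,0,0,0,0,0],[0,0,0,0,0,0],[0,0,0,0,0,0],[0,0,0,0,0,0]]
  ],
  "fingers": 0.0
}}

```text
time_s: 5.23
position: [0.4871, -0.0786, 0.0618]
tcp_rot: [[-0.625, 0.781, -0.0], [0.781, 0.625, -0.0], [-0.0, -0.0, -1.0]]
force: [0.3, 0.5, -1.1]
opening: 0.476
grasp_force: 0.0
```

Run:
```python
from h import *
s=bot.read_state();print({k:np.round(s[k],3) for k in('time_s','position','joint_positions','force','moment','opening','grasp_force')})
```

```text
{'time_s': np.float64(5.233), 'position': array([ 0.487, -0.079,  0.062]), 'joint_positions': array([-2.21640e+01,  3.76560e+01,  1.08773e+02, -1.00000e-03,
        3.35710e+01, -6.08270e+01]), 'force': array([ 0.279,  0.45 , -1.127]), 'moment': array([-0.017, -0.064,  0.036]), 'opening': np.float64(0.476), 'grasp_force': np.float64(0.0)}
```

Request:
{"op": "play_rows", "data": {
  "motion": [
    [[0,0,0,0,0,0],[0,0,0,0,0,0],[0,0,0,0,0,0],[0,0,0,0,0,0],[0,0,0,0,0,0],[0,0,0,0,0,0],[0,0,0,0,0,0],[0,0,0,0,0,0]]
  ]
}}

```text
time_s: 5.9
position: [0.4878, -0.0781, 0.0618]
tcp_rot: [[-0.624, 0.781, 0.001], [0.781, 0.624, 0.0], [-0.001, 0.001, -1.0]]
force: [3.8, 4.4, -1.4]
opening: 0.201
grasp_force: 30.0
```

Run:
```python
from h import *
s=bot.read_state();print({k:np.round(s[k],3) for k in('time_s','position','force','moment','opening','grasp_force')})
```

```text
{'time_s': np.float64(5.9), 'position': array([ 0.488, -0.078,  0.062]), 'force': array([ 3.77 ,  4.364, -1.426]), 'moment': array([ 0.807, -0.555, -0.01 ]), 'opening': np.float64(0.201), 'grasp_force': np.float64(30.0)}
```

The fingers stopped at 17 mm rather than 9 mm, so the tips have probably caught the hub under the wing. I'll open a little, rise 7 mm and pinch again.

Request:
{"op": "play_rows", "data": {
  "motion": [
    [[0,0,0,0,0,0],[0,0,0,0,0,0],[0,0,-0.004,0,0,0],[0,0,-0.007,0,0,0],[0,0,-0.007,0,0,0]]
  ],
  "fingers": 0.035
}}

```text
time_s: 6.32
position: [0.4872, -0.0789, 0.0694]
tcp_rot: [[-0.625, 0.781, 0.001], [0.781, 0.625, -0.001], [-0.001, 0.0, -1.0]]
force: [0.0, 0.1, 0.8]
opening: 0.388
grasp_force: 0.0
```

Request:
{"op": "play_rows", "data": {
  "motion": [
    [[0,0,0,0,0,0],[0,0,0,0,0,0],[0,0,0,0,0,0],[0,0,0,0,0,0],[0,0,0,0,0,0],[0,0,0,0,0,0],[0,0,0,0,0,0],[0,0,0,0,0,0]]
  ],
  "fingers": 0.0
}}

```text
time_s: 6.98
position: [0.4877, -0.0781, 0.0687]
tcp_rot: [[-0.624, 0.781, 0.001], [0.781, 0.624, 0.001], [-0.0, 0.001, -1.0]]
force: [2.6, 3.9, -1.3]
opening: 0.098
grasp_force: 30.0
```

Run:
```python
from h import *
s=bot.read_state();print({k:np.round(s[k],3) for k in('time_s','position','force','moment','opening','grasp_force')})
```

```text
{'time_s': np.float64(6.983), 'position': array([ 0.488, -0.078,  0.069]), 'force': array([ 2.578,  3.94 , -1.319]), 'moment': array([ 0.699, -0.517, -0.106]), 'opening': np.float64(0.098), 'grasp_force': np.float64(29.987)}
```

Request:
{"op": "play_rows", "data": {
  "motion": [
    [[0,0.0015,0,0,0,-5],[0,0.0015,0,0,0,-12],[0,0.0015,0,0,0,-19],[0,0.0015,0,0,0,-26],[0,0.0015,0,0,0,-33],[0,0.0015,0,0,0,-40],[0,0.0015,0,0,0,-45],[0,0.0015,0,0,0,-45]]
  ]
}}

```text
time_s: 7.65
position: [0.4893, -0.0753, 0.0687]
tcp_rot: [[-0.994, 0.11, 0.002], [0.11, 0.994, 0.003], [-0.002, 0.003, -1.0]]
force: [5.1, 11.9, -2.1]
opening: 0.098
grasp_force: 30.0
```

Request:
{"op": "play_rows", "data": {
  "motion": [
    [[0,0,0,0,0,-5],[0,0,0,0,0,-10],[0,0,0,0,0,-15],[0,0,0,0,0,-15]]
  ]
}}

```text
time_s: 7.98
position: [0.4899, -0.0751, 0.0687]
tcp_rot: [[-0.989, -0.147, 0.004], [-0.147, 0.989, 0.004], [-0.004, 0.004, -1.0]]
force: [8.0, 13.0, -2.1]
opening: 0.125
grasp_force: 31.5
```

Run:
```python
from h import *
s=bot.read_state();print({k:np.round(s[k],3) for k in('time_s','position','joint_positions','force','moment','opening','grasp_force')})
R=s['tcp_rot'];print(np.degrees(np.arctan2(R[1][1],R[0][1])))
```

```text
{'time_s': np.float64(7.983), 'position': array([ 0.49 , -0.075,  0.069]), 'joint_positions': array([ -21.831,   36.927,  108.413,    0.521,   34.555, -120.729]), 'force': array([ 8.047, 12.96 , -2.109]), 'moment': array([ 2.454, -1.22 , -0.567]), 'opening': np.float64(0.125), 'grasp_force': np.float64(31.521)}
98.46987307547441
```

Request:
{"op": "play_rows", "data": {
  "motion": [
    [[0,0.002,0,0,0,0],[0,0.004,0,0,0,0],[0,0.004,0,0,0,0],[0,0.004,0,0,0,0]]
  ]
}}

```text
time_s: 8.32
position: [0.49, -0.0747, 0.0688]
tcp_rot: [[-0.989, -0.148, 0.005], [-0.148, 0.989, -0.002], [-0.005, -0.002, -1.0]]
force: [5.5, 0.2, -4.8]
opening: 0.126
grasp_force: 31.4
```

Run:
```python
from h import *
s=bot.read_state();print({k:np.round(s[k],3) for k in('time_s','position','joint_positions','force','moment','opening','grasp_force')})
R=s['tcp_rot'];print(np.degrees(np.arctan2(R[1][1],R[0][1])))
d=imaging.capture("wrist")
p=proj(d,[.487,-.074,.05]).astype(int);f=d['frame'][max(0,p[1]-60):p[1]+30,p[0]-60:p[0]+60];print(p)
save("w3",(255*(f/255.)**2).astype(np.uint8),800,600)
```

```text
{'time_s': np.float64(8.317), 'position': array([ 0.49 , -0.075,  0.069]), 'joint_positions': array([-2.16180e+01,  3.68960e+01,  1.08496e+02,  4.40000e-02,
        3.43110e+01, -1.20187e+02]), 'force': array([ 5.485,  0.197, -4.759]), 'moment': array([ 0.049, -0.918, -0.523]), 'opening': np.float64(0.126), 'grasp_force': np.float64(31.389)}
98.53278845545157
[255 224]
```

View pics/w3.png

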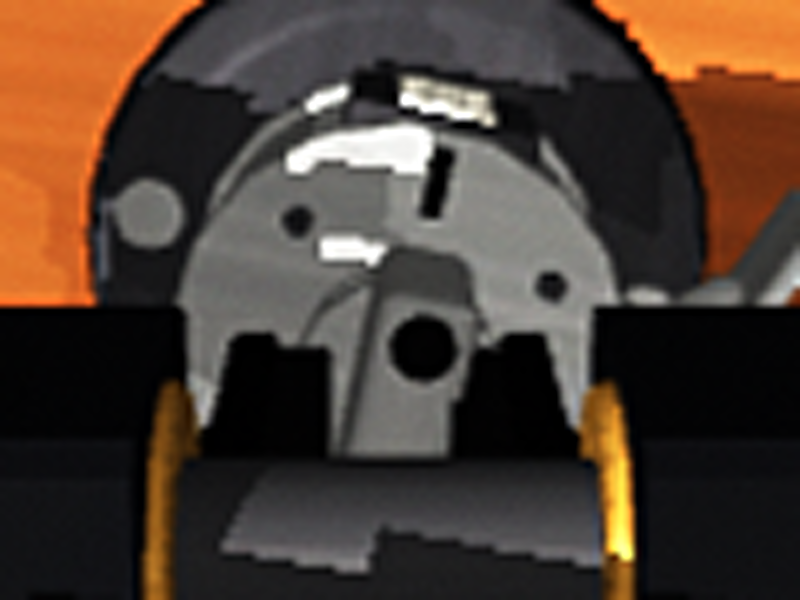

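The wing's dotted end at (425,345) now points at the black mark at (437,180). The fingers are twisted about 6° past it with 0.5 N·m resisting, so the knob is on its stop. Next I release and rise.

Request:
{"op": "play_rows", "data": {
  "motion": [
    [[0,0,0,0,0,0],[0,0,0,0,0,0],[0,0,0,0,0,0],[0,0,0,0,0,0],[0,0,-0.02,0,0,0],[0,0,-0.06,0,0,0],[0,0,-0.09,0,0,0],[0,0,-0.09,0,0,0]]
  ],
  "fingers": 0.06
}}

```text
time_s: 9.03
position: [0.4902, -0.0747, 0.1636]
tcp_rot: [[-0.988, -0.152, 0.009], [-0.152, 0.988, -0.004], [-0.008, -0.005, -1.0]]
force: [-0.2, 0.1, 0.0]
opening: 0.635
grasp_force: 0.0
```

Run:
```python
from h import *
s=bot.read_state();print({k:np.round(s[k],3) for k in('time_s','position','force','opening')})
d=imaging.capture("wrist")
p=proj(d,[.488,-.074,.05]).astype(int);f=d['frame'][p[1]-36:p[1]+36,p[0]-48:p[0]+48]
save("w4",(255*(f/255.)**2).astype(np.uint8),800,600)
for z in (.2,): print(toolto([.53,.405,.24],down(64)))
```

```text
{'time_s': np.float64(9.033), 'position': array([ 0.49 , -0.075,  0.164]), 'force': array([-0.157,  0.097,  0.013]), 'opening': np.float64(0.635)}
(array([-0.1134,  0.4673, -0.0795]), array([-0.1 ,  0.35, 34.71]))
```

View pics/w4.png

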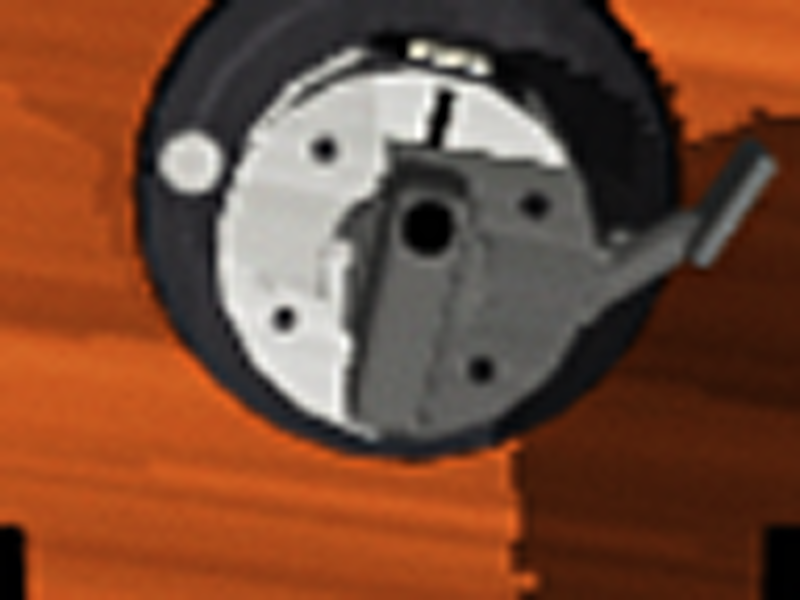

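The wing lies along the line to the mark: it runs (395,420) to (428,220), and the mark is at (437,115). The counter is zeroed. Next I move over the magnifier.

Request:
{"op": "play_rows", "data": {
  "motion": [
    [[-0.005,0.015,-0.03,0,0,2],[-0.02,0.04,-0.06,0,0.1,7],[-0.113,0.467,-0.08,-0.1,0.35,34.7],[-0.113,0.467,-0.08,-0.1,0.35,34.7],[-0.113,0.467,-0.08,-0.1,0.35,34.7],[-0.113,0.467,-0.08,-0.1,0.35,34.7],[-0.113,0.467,-0.08,-0.1,0.35,34.7],[-0.113,0.467,-0.08,-0.1,0.35,34.7]]
  ],
  "fingers": 0.087
}}

```text
time_s: 9.75
position: [0.5148, 0.2001, 0.2277]
tcp_rot: [[-0.898, 0.441, -0.009], [0.441, 0.898, 0.002], [0.009, -0.003, -1.0]]
force: [0.9, 0.5, -0.1]
opening: 0.995
grasp_force: 0.0
```

Run:
```python
from h import *
s=bot.read_state();print(s['time_s'],s['position'],s['joint_positions']);print(toolto([.53,.405,.22],down(64)))
```

```text
9.75 [0.51484244 0.20014283 0.22770996] [  9.55718642  25.66044459  93.01269038   0.19929077  61.84716333
 -54.3975289 ]
(array([0.0766, 0.1906, 0.0079]), array([-0.16, -0.53, -0.14]))
```

Request:
{"op": "play_rows", "data": {
  "motion": [
    [[0.077,0.19,0.008,-0.1,-0.5,0],[0.077,0.19,0.008,-0.1,-0.5,0],[0.077,0.19,0.008,-0.1,-0.5,0],[0.077,0.19,0.008,-0.1,-0.5,0],[0.077,0.19,0.008,-0.1,-0.5,0],[0.077,0.19,0.008,-0.1,-0.5,0],[0.077,0.19,0.008,-0.1,-0.5,0]]
  ]
}}

```text
time_s: 10.33
position: [0.5288, 0.4046, 0.2191]
tcp_rot: [[-0.9, 0.435, -0.001], [0.435, 0.9, -0.002], [-0.0, -0.002, -1.0]]
force: [-0.2, 0.2, -1.0]
opening: 1.001
grasp_force: 0.0
```

Run:
```python
from h import *
s=bot.read_state();print(s['time_s'],s['position'],s['joint_positions'])
d=imaging.capture("wrist");np.savez("w5.npz",**{k:np.array(v) for k,v in d.items()})
save("w5",d['frame'],768,576)
m=outl("wrist","magnifier");print(m.sum())
ys,xs=np.nonzero(m);P=np.array([ray(d,q,.012) for q in zip(xs,ys)])[:,:2]
c=P.mean(0);w,V=np.linalg.eigh(np.cov((P-c).T));a=V[:,1];a*=-np.sign(a[0]);t=(P-c)@a
n=np.array([-a[1],a[0]]);o=(P-c)@n
print("c",c.round(4),"handle dir",np.degrees(np.arctan2(a[1],a[0])),t.min(),t.max())
L=t.min()+.0415;print("lens",(c+L*a).round(4),"handle mid off at 60..160:",[(k,round(float(np.mean(o[abs(t-L-k)<.006])),4),round(float(np.ptp(o[abs(t-L-k)<.006])),4)) for k in(0,.05,.08,.1,.12,.14,.16)])
```

```text
10.3333 [0.52881381 0.40462066 0.21914172] [ 27.86522796  34.69249891  76.86831502  -0.09805752  68.52264319
 -36.29154171]
2964
c [0.542  0.3979] handle dir 152.83915884931153 -0.0661562758858681 0.10690454074572106
  return _methods._mean(a, axis=axis, dtype=dtype,
  ret = ret.dtype.type(ret / rcount)
Traceback (most recent call last):
ValueError: zero-size array to reduction operation maximum which has no identity
```

View pics/w5.png

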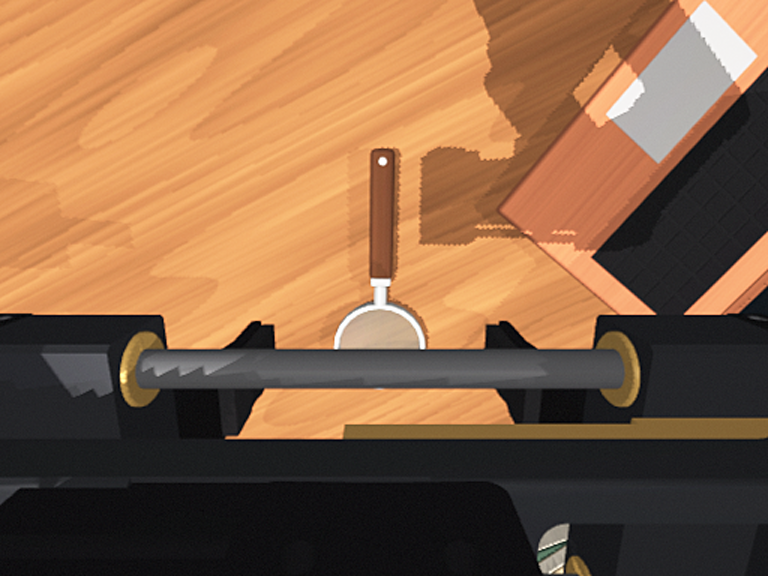

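The handle runs from its end at (383,150) to the ferrule at (380,279) in the 768 px view. The lens is partly hidden behind the gripper rod.

Run:
```python
from h import *
d=dict(np.load("w5.npz"))
q=lambda u,v,z:ray(d,((u+.5)/1.5-.5,(v+.5)/1.5-.5),z)[:2]
f=d['frame'].astype(float)
# handle columns per row: brown (red-blue modest, dark)
mids=[]
for r in range(106,184,6):
    w=f[r,235:275].sum(1);c=np.nonzero(w<330)[0]+235
    if len(c):mids.append((c.min(),c.max(),r))
print(mids)
E0=q(383,150,.014);F=q(380,279,.014);a=E0-F;print(E0.round(4),F.round(4),np.linalg.norm(a),np.degrees(np.arctan2(a[1],a[0])))
m=np.array([ray(d,((l+h)/2,r),.016)[:2] for l,h,r in mids])
c=m.mean(0);v=np.linalg.svd(m-c)[2][0];v*=np.sign(v@a);print(c,np.degrees(np.arctan2(v[1],v[0])))
end=c+((E0-c)@v)*v;O=end-v*.172;print("lens",O.round(4),"grip82",(O+.082*v).round(4))
print("rim edge check",q(380,304,.012).round(4), np.dot(q(380,304,.012)-O,v))
yaw=np.degrees(np.arctan2(v[1],v[0]))-90;G=O+.082*v
print(toolto([*G,.05],down(yaw)))
```

```text
[(np.int64(247), np.int64(263), 106), (np.int64(247), np.int64(265), 112), (np.int64(247), np.int64(265), 118), (np.int64(247), np.int64(265), 124), (np.int64(247), np.int64(265), 130), (np.int64(247), np.int64(264), 136), (np.int64(247), np.int64(265), 142), (np.int64(246), np.int64(264), 148), (np.int64(246), np.int64(262), 154), (np.int64(246), np.int64(264), 160), (np.int64(247), np.int64(263), 166), (np.int64(246), np.int64(264), 172), (np.int64(246), np.int64(264), 178)]
[0.4478 0.4462] [0.5423 0.3978] 0.10615743573131244 152.8910067539198
[0.49337656 0.42449841] 153.41526249266138
lens [0.6021 0.3701] grip82 [0.5287 0.4068]
rim edge check [0.5631 0.3878] 0.04277343659721471
(array([0.0028, 0.0043, 0.1699]), array([-0.13,  0.04,  0.57]))
```

Request:
{"op": "play_rows", "data": {
  "motion": [
    [[0.003,0.003,0.04,0,0,0.8],[0.003,0.003,0.08,-0.1,0,0.8],[0.003,0.003,0.12,-0.1,0,0.8],[0.003,0.003,0.15,-0.1,0,0.8],[0.003,0.003,0.165,-0.1,0,0.8],[0.003,0.003,0.17,-0.1,0,0.8],[0.003,0.003,0.17,-0.1,0,0.8]]
  ]
}}

```text
time_s: 11.02
position: [0.5289, 0.4051, 0.0501]
tcp_rot: [[-0.891, 0.453, -0.0], [0.453, 0.891, -0.0], [-0.0, -0.0, -1.0]]
force: [0.7, 0.3, 1.1]
opening: 1.0
grasp_force: 0.0
```

Run:
```python
from h import *
p,R=pose();print(p,np.degrees(np.arctan2(R[1,1],R[0,1])));print(toolto([.5285,.4062,.020],down(63.1)))
```

```text
[0.52892026 0.40506052 0.05005057] 63.049515358202314
(array([0.0009, 0.0008, 0.0301]), array([-0.02,  0.01, -0.05]))
```

Request:
{"op": "play_rows", "data": {
  "motion": [
    [[0.001,0.001,0.015,0,0,0],[0.001,0.001,0.025,0,0,0],[0.001,0.001,0.03,0,0,0],[0.001,0.001,0.03,0,0,0],[0.001,0.001,0.03,0,0,0]]
  ]
}}

```text
time_s: 11.43
position: [0.5293, 0.4088, 0.0217]
tcp_rot: [[-0.892, 0.451, 0.004], [0.451, 0.892, 0.002], [-0.002, 0.003, -1.0]]
force: [0.8, 0.1, -0.4]
opening: 1.001
grasp_force: 0.0
```

Request:
{"op": "play_rows", "data": {
  "motion": [
    [[0,0,0,0,0,0],[0,0,0,0,0,0],[0,0,0,0,0,0],[0,0,0,0,0,0],[0,0,0,0,0,0],[0,0,0,0,0,0],[0,0,0,0,0,0],[0,0,0,0,0,0]]
  ],
  "fingers": 0.0
}}

```text
time_s: 12.1
position: [0.5293, 0.4088, 0.0217]
tcp_rot: [[-0.892, 0.451, 0.004], [0.451, 0.892, 0.002], [-0.002, 0.003, -1.0]]
force: [-0.0, 0.0, 0.0]
opening: 0.483
grasp_force: 0.0
```

Request:
{"op": "play_rows", "data": {
  "motion": [
    [[0,0,0,0,0,0],[0,0,0,0,0,0],[0,0,0,0,0,0],[0,0,0,0,0,0],[0,0,0,0,0,0],[0,0,0,0,0,0],[0,0,0,0,0,0]]
  ]
}}

```text
time_s: 12.68
position: [0.529, 0.4085, 0.0217]
tcp_rot: [[-0.892, 0.451, 0.003], [0.451, 0.892, 0.001], [-0.002, 0.003, -1.0]]
force: [-1.1, -1.0, 0.3]
opening: 0.232
grasp_force: 30.0
```

Gripped at 20 mm, which matches the handle width. Lift.

Request:
{"op": "play_rows", "data": {
  "motion": [
    [[0,0,-0.01,0,0,0],[0,0,-0.03,0,0,0],[0,0,-0.06,0,0,0],[0,0,-0.095,0,0,0],[0,0,-0.13,0,0,0],[0,0,-0.17,0,0,0],[0,0,-0.205,0,0,0],[0,0,-0.22,0,0,0]]
  ]
}}

```text
time_s: 13.35
position: [0.5307, 0.41, 0.2486]
tcp_rot: [[-0.892, 0.451, 0.013], [0.451, 0.892, 0.008], [-0.008, 0.013, -1.0]]
force: [-0.2, 0.9, -0.4]
opening: 0.225
grasp_force: 30.0
```

Run:
```python
from h import *
s=bot.read_state();print({k:np.round(s[k],3) for k in('time_s','position','joint_positions','force','moment','opening','grasp_force')})
d=imaging.capture("wrist");np.savez("w6.npz",**{k:np.array(v) for k,v in d.items()});p,R=pose();np.savez("w6p.npz",p=p,R=R)
save("w6",d['frame'],768,576)
print(toolto([.463,-.234,.24],down(63.1)))
```

```text
{'time_s': np.float64(13.35), 'position': array([0.531, 0.41 , 0.249]), 'joint_positions': array([ 2.8149e+01,  3.3002e+01,  7.5128e+01,  3.0000e-02,  7.1004e+01,
       -3.5042e+01]), 'force': array([-0.173,  0.872, -0.356]), 'moment': array([ 0.118, -0.   , -0.013]), 'opening': np.float64(0.225), 'grasp_force': np.float64(29.991)}
(array([-0.2295, -0.6061,  0.0033]), array([0.87, 0.58, 0.09]))
```

View pics/w6.png

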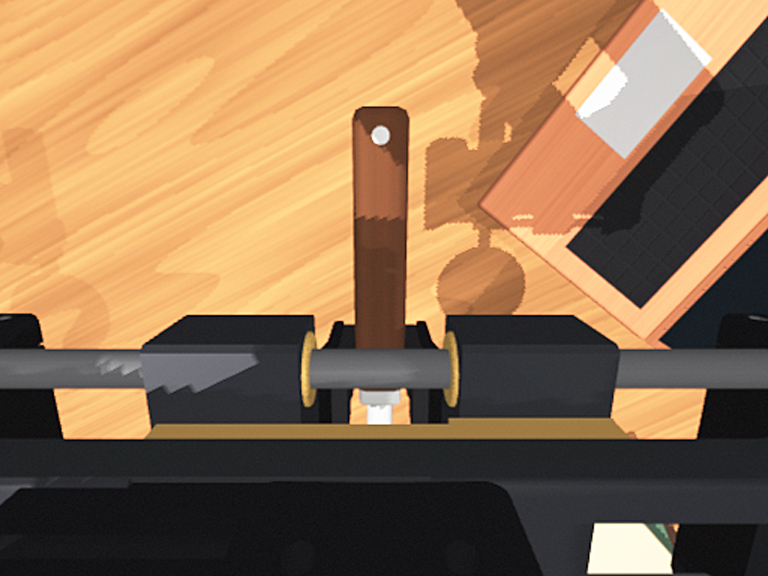

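The glass is held at the handle; its end is at (381,108) and the image looks level. The tool is tilted about 1°, which I'll correct on the way.

Request:
{"op": "play_rows", "data": {
  "motion": [
    [[-0.004,-0.011,0,0.1,0.1,0],[-0.011,-0.028,0,0.2,0.1,0],[-0.021,-0.056,0,0.3,0.2,0],[-0.034,-0.09,0,0.4,0.3,0],[-0.048,-0.126,0,0.5,0.4,0],[-0.062,-0.163,0,0.7,0.5,0],[-0.076,-0.2,0,0.8,0.6,0],[-0.09,-0.237,0,0.9,0.6,0]]
  ]
}}

```text
time_s: 14.07
position: [0.4991, 0.1538, 0.2387]
tcp_rot: [[-0.892, 0.451, -0.018], [0.451, 0.892, -0.008], [0.013, -0.016, -1.0]]
force: [0.4, -1.2, -2.7]
opening: 0.222
grasp_force: 30.0
```

Run:
```python
from h import *
print(bot.read_state()['time_s'],pose()[0],toolto([.463,-.234,.24],down(63.1)))
```

```text
14.0667 [0.49908928 0.15384028 0.23869449] (array([-0.1428, -0.3624,  0.0025]), array([-0.9 , -0.73,  0.09]))
```

Request:
{"op": "play_rows", "data": {
  "motion": [
    [[-0.013,-0.036,0,-0.1,-0.1,0],[-0.027,-0.072,0,-0.2,-0.1,0],[-0.041,-0.108,0,-0.3,-0.2,0],[-0.055,-0.144,0,-0.4,-0.2,0],[-0.069,-0.18,0,-0.4,-0.3,0],[-0.083,-0.215,0,-0.4,-0.3,0],[-0.097,-0.25,0,-0.4,-0.3,0],[-0.109,-0.28,0,-0.4,-0.3,0]]
  ]
}}

```text
time_s: 14.73
position: [0.47, -0.1446, 0.2416]
tcp_rot: [[-0.892, 0.452, -0.009], [0.452, 0.892, -0.002], [0.008, -0.006, -1.0]]
force: [0.7, -0.2, -1.3]
opening: 0.226
grasp_force: 30.0
```

Request:
{"op": "play_rows", "data": {
  "motion": [
    [[-0.011,-0.027,0,0,0,0],[-0.02,-0.048,0,0,0,0],[-0.027,-0.064,0,0,0,0],[-0.03,-0.07,0,0,0,0],[-0.03,-0.07,0,0,0,0],[-0.03,-0.07,0,0,0,0],[-0.03,-0.07,0,0,0,0]]
  ]
}}

```text
time_s: 15.32
position: [0.4671, -0.2172, 0.2432]
tcp_rot: [[-0.893, 0.451, -0.007], [0.451, 0.893, -0.001], [0.006, -0.004, -1.0]]
force: [-1.1, -0.2, -2.4]
opening: 0.225
grasp_force: 30.0
```

Run:
```python
from h import *
print(bot.read_state()['time_s'],pose()[0],toolto([.463,-.234,.2],down(63.1)))
d=imaging.capture("top");save("t7",d['frame'][150:270,270:430],800,600);np.savez("t7.npz",**{k:np.array(v) for k,v in d.items()})
d=imaging.capture("scene");np.savez("s7.npz",**{k:np.array(v) for k,v in d.items()})
print(pose()[0],toolto([.463,-.234,.2],down(63.1)))
```

```text
15.3167 [ 0.46705905 -0.21715329  0.24317564] (array([-0.0042, -0.0167,  0.0432]), array([-0.25, -0.32,  0.11]))
[ 0.46758944 -0.21728043  0.24369527] (array([-0.0036, -0.0168,  0.0438]), array([-0.28, -0.23,  0.16]))
```

View pics/t7.png

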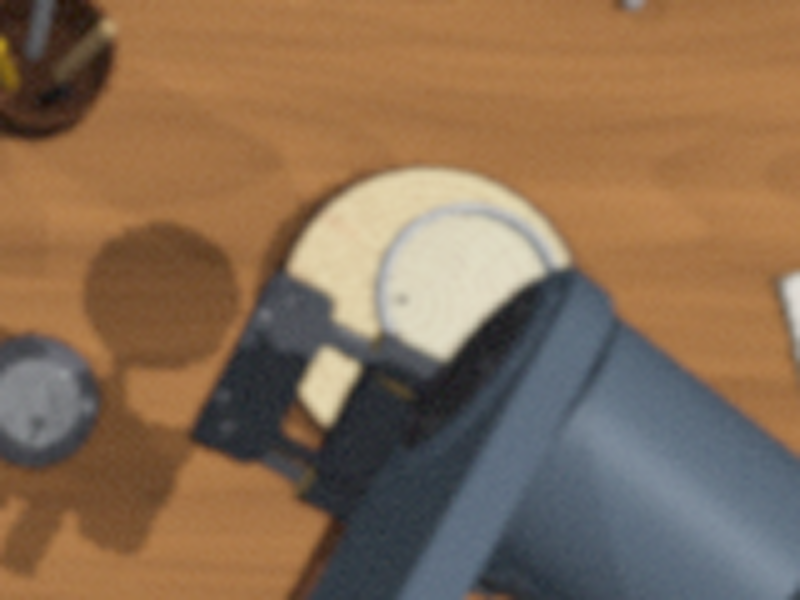

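The top view shows the rim arc over the disc: left (380,290), top (465,207), right (550,265). The pith is seen through the lens at (402,298). No viewings are left, so the rest is numeric.

Run:
```python
from h import *
from scipy.optimize import least_squares,minimize
p,R=pose();d=dict(np.load("t7.npz"));s=dict(np.load("s7.npz"))
# top: circle fit of picked outer-rim points in world plane
pts=[(379,290),(390,255),(410,232),(435,215),(465,206),(500,211),(525,228),(548,258),(384,330)]
zt=p[2]-.0217+.012;print("rim z",zt)
W=np.array([ray(d,((a+.5)/5+269.5,(b+.5)/5+149.5),zt)[:2] for a,b in pts])
f=least_squares(lambda q:np.hypot(*(W-q[:2]).T)-q[2],[.55,-.26,.041]);print("lens",f.x.round(4),np.abs(f.fun).max().round(4))
L=np.array([*f.x[:2],zt-.012]);print("lens in tool",(R.T@(L-p)).round(4))
# wrist w6: handle widths vs level model
w=dict(np.load("w6.npz"));g=w['frame'].astype(int)
for r in range(76,226,12):
    row=g[r,220:290];br=(row[:,0]-row[:,2]>15)&(row.sum(1)<420);c=np.nonzero(br)[0]+220;print(r,c.min() if len(c) else 0,c.max() if len(c) else 0,end='; ')
pp=np.load("w6p.npz");
print()
for x in(.09,.06,.03,.0):
    for pit in(-2,0,2):
        z=.0057+x*np.tan(np.radians(pit))
        a,b=[proj(w,pp['p']+pp['R']@[x,y,z]) for y in(-.01,.01)];print(x,pit,a.round(1),b.round(1),end=' | ')
    print()
# scene: rim edge score along projected circle
gray=cv2.GaussianBlur(cv2.cvtColor(s['frame'],cv2.COLOR_RGB2GRAY),(3,3),0).astype(np.float32)
h=np.array([s and 0])
th=np.linspace(0,2*np.pi,240)
def ring(q,r,zz):
    c=np.array([q[0],q[1],q[2]]);o=np.c_[r*np.cos(th),r*np.sin(th),np.full(240,zz)]
    Q=Ro.from_rotvec(np.radians([q[3],q[4],0])).as_matrix()
    X=(p+R@(c)[:,None].T.ravel())+ (o@Q.T)@R.T
    return np.array([proj(s,x) for x in X]).astype(np.float32)
for n in("scene","top"):
    m=outl(n,"magnifier");print(n,None if m is None else (m.sum(),[ (a.min(),a.max()) for a in np.nonzero(m)]))
print("scene proj lens",proj(s,L),proj(s,L+[0,.0415,.0]),proj(s,L+[.0415,0,0]))
c=proj(s,L).astype(int);np.set_printoptions(linewidth=250)
print(gray[c[1]-30:c[1]+34:2,c[0]-36:c[0]+38:2].astype(int))
print(c)
```

```text
rim z 0.2339952747706625
lens [ 0.5364 -0.2529  0.0399] 0.0011
lens in tool [-0.0776 -0.0007  0.0214]
76 236 271; 88 235 272; 100 235 289; 112 235 289; 124 235 289; 136 236 285; 148 235 289; 160 236 270; 172 236 270; 184 236 270; 196 236 270; 208 236 269; 220 236 285; 
0.09 -2 [234.5  71.2] [275.2  71.1] | 0.09 0 [234.9  72.3] [274.7  72.2] | 0.09 2 [235.3  73.3] [274.2  73.3] | 
0.06 -2 [235.5 133.4] [273.9 133.3] | 0.06 0 [235.8 133.2] [273.6 133.2] | 0.06 2 [236.  133.1] [273.4 133.1] | 
0.03 -2 [236.5 188.9] [272.8 188.9] | 0.03 0 [236.6 188.4] [272.7 188.4] | 0.03 2 [236.7 188. ] [272.6 188. ] | 
0.0 -2 [237.4 238.7] [271.8 238.7] | 0.0 0 [237.4 238.7] [271.8 238.7] | 0.0 2 [237.4 238.7] [271.8 238.7] | 
scene (np.int64(867), [(np.int64(81), np.int64(123)), (np.int64(133), np.int64(204))])
top (np.int64(807), [(np.int64(190), np.int64(275)), (np.int64(325), np.int64(379))])
scene proj lens [150.97847637 111.75054575] [167.06904763 114.24254185] [143.38136617 122.22964901]
[[91 91 89 ... 11  8 11]
 [93 92 90 ... 10 20 25]
 [97 96 94 ...  7 25 28]
 ...
 [90 92 93 ... 91 91 93]
 [91 90 91 ... 89 90 88]
 [95 96 96 ... 90 91 91]]
[150 111]
```

```bash
cat > fit.py <<'E'
from h import *
from scipy.optimize import differential_evolution
def fit(dt,ds,p,R,z0=.0217):
    th=np.linspace(0,2*np.pi,120,endpoint=False);A=[]
    for d in(dt,ds):
        g=cv2.GaussianBlur(cv2.cvtColor(d['frame'],cv2.COLOR_RGB2GRAY),(0,0),.8).astype(np.float32)
        A.append((d,g,np.array(d['camera_matrix']),np.array(d['R']),np.array(d['t'])))
    def score(q,parts=False):
        Q=Ro.from_rotvec(np.radians([q[2],q[3],0])).as_matrix();out=[]
        for d,g,K,Rc,t in A:
            v=[]
            # rim mid (annulus top) brightness vs just outside/inside
            for r in(.0375,.0398,.0438):
                o=np.c_[r*np.cos(th),r*np.sin(th),np.full(120,-.012)]
                X=p+(np.array([q[0],q[1],z0])+o@Q.T)@R.T
                c=(X@Rc.T+t)@K.T;u=(c[:,:2]/c[:,2:]).astype(np.float32)
                v.append(cv2.remap(g,u[:,0].copy(),u[:,1].copy(),1)[:,0])
            # local contrast, robust to sign
            e=np.minimum(np.abs(v[2]-v[1]),40);out.append(e.mean())
        return out if parts else -sum(out)
    r=differential_evolution(score,[(-.088,-.072),(-.005,.005),(-8,8),(-8,8)],seed=1,maxiter=80,tol=1e-6)
    return r.x,score(r.x,True),score([r.x[0],r.x[1],0,0],True)
E
python3 - <<'E'
from fit import *
p,R=pose();d=dict(np.load("t7.npz"));s=dict(np.load("s7.npz"))
print(fit(d,s,p,R));print("scene only",fit(s,s,p,R));print("top only",fit(d,d,p,R))
# pith from original-type top frame through lens: compare with t7
g=cv2.cvtColor(d['frame'],cv2.COLOR_RGB2GRAY).astype(int);print(g[205:214,345:356])
E
```

```text
(array([-8.67498846e-02,  4.25711737e-03,  1.54980905e+00, -4.72536256e+00]), [np.float32(20.241552), np.float32(11.382186)], [np.float32(20.525652), np.float32(8.933463)])
scene only (array([-0.08131217,  0.00252917,  2.23164434,  1.91143676]), [np.float32(14.166203), np.float32(14.166203)], [np.float32(12.799397), np.float32(12.799397)])
top only (array([-8.65290857e-02,  3.21474284e-03,  2.23102355e+00,  5.43493049e+00]), [np.float32(21.058773), np.float32(21.058773)], [np.float32(20.71958), np.float32(20.71958)])
[[167 169 187 199 209 212 212 212 212 213 213]
 [159 173 194 206 212 213 213 213 213 212 212]
 [156 177 199 209 212 213 211 211 213 213 211]
 [161 177 197 204 204 201 207 211 212 213 215]
 [162 178 192 196 189 180 193 210 212 213 215]
 [160 176 192 196 189 181 195 211 213 214 216]
 [161 172 193 204 206 205 210 213 211 214 216]
 [161 169 195 207 212 214 214 213 212 214 215]
 [165 165 192 202 210 213 213 213 215 216 214]]
```

Run:
```python
from h import *
s=dict(np.load("s7.npz"));g=cv2.cvtColor(s['frame'],cv2.COLOR_RGB2GRAY).astype(float)
print(g[165:177,152:167].astype(int))
for n,d,(u,v),z in(("scene",s,(159,171),.026),("top",dict(np.load("t7.npz")),(350,209),.026)):
    g=cv2.cvtColor(d['frame'],cv2.COLOR_RGB2GRAY).astype(float)
    w=g[v-2:v+4,u-2:u+3];yy,xx=np.mgrid[v-2:v+4,u-2:u+3];k=np.maximum(0,np.median(g[v-5:v+6,u-5:u+6])-6-w)
    c=((xx*k).sum()/k.sum(),(yy*k).sum()/k.sum());print(n,c,ray(d,c,z).round(4))
p,R=pose();P=np.array([.544,-.272]);Rt=down(63.1)
off=Rt@[-.0805,.0005,.0217]
tgt=np.r_[P,.056]-off;print("tcp target",tgt,toolto(tgt,Rt),toolto(tgt+[0,0,.05],Rt))
print(bot.read_state()['joint_positions'])
```

```text
[[157 160 158 157 160 161 159 156 153 156 151 149 139 130 122]
 [161 153 156 158 160 159 156 157 157 156 150 141 126 122 131]
 [161 154 153 153 160 160 156 159 158 150 147 131 126 135 146]
 [162 161 159 160 156 155 157 159 159 149 141 137 140 147 153]
 [165 157 157 158 154 153 154 156 153 146 142 147 151 159 159]
 [159 152 157 155 151 147 139 132 141 148 150 157 158 162 156]
 [155 154 155 158 155 148 130 120 130 145 151 153 154 157 163]
 [159 160 159 157 156 156 140 135 145 147 147 152 153 156 157]
 [160 160 160 158 156 156 154 157 154 158 157 154 156 158 158]
 [156 157 159 160 152 151 156 155 159 159 157 152 155 159 161]
 [156 161 161 152 152 153 149 152 156 156 158 151 151 157 163]
 [158 163 161 158 158 156 152 155 155 155 151 148 143 149 158]]
scene (np.float64(159.04929577464787), np.float64(170.8943661971831)) [ 0.5455 -0.271   0.026 ]
top (np.float64(349.63793103448273), np.float64(209.44827586206895)) [ 0.5441 -0.2723  0.026 ]
tcp target [ 0.47198408 -0.2360249   0.0777    ] (array([-0.0124, -0.0137,  0.1663]), array([-0.3 , -0.18,  0.16])) (array([-0.0123, -0.014 ,  0.1163]), array([-0.3 , -0.18,  0.16]))
[ -37.18311938   21.59958198   97.15726713   -0.37044536   61.36808097
 -100.26094887]
```

Request:
{"op": "play_rows", "data": {
  "motion": [
    [[-0.006,-0.007,0.01,-0.1,-0.1,0.1],[-0.012,-0.014,0.03,-0.2,-0.1,0.1],[-0.012,-0.014,0.055,-0.3,-0.2,0.1],[-0.012,-0.014,0.08,-0.3,-0.2,0.1],[-0.012,-0.014,0.1,-0.3,-0.2,0.1],[-0.012,-0.014,0.112,-0.3,-0.2,0.1],[-0.012,-0.014,0.116,-0.3,-0.2,0.1],[-0.012,-0.014,0.116,-0.3,-0.2,0.1]]
  ]
}}

```text
time_s: 16.18
position: [0.4713, -0.2369, 0.1265]
tcp_rot: [[-0.892, 0.453, -0.001], [0.453, 0.892, 0.001], [0.002, 0.0, -1.0]]
force: [-0.0, -0.9, -1.6]
opening: 0.222
grasp_force: 30.0
```

Run:
```python
from fit import *
p,R=pose();print(bot.read_state()['time_s'],p)
t=imaging.capture("top");s=imaging.capture("scene")
for n,d in(("t8",t),("s8",s)): np.savez(n+".npz",**{k:np.array(v) for k,v in d.items()})
p,R=pose()
print("scene",fit(s,s,p,R)); print("both",fit(t,s,p,R))
# top: rim vs pith; bright rim radial search on the unobstructed side
g=cv2.cvtColor(t['frame'],cv2.COLOR_RGB2GRAY).astype(np.float32)
L=p+R@[-.0805,.0005,.0097];pts=[]
for a in np.radians(range(-90,100,8)):   # world directions away from arm (+x side)
    rr=np.linspace(.034,.048,57);u=np.array([proj(t,L+r*np.array([np.cos(a),np.sin(a),0])) for r in rr]).astype(np.float32)
    v=cv2.remap(g,u[:,:1].copy(),u[:,1:].copy(),1)[:,0];i=v.argmin();pts.append((round(np.degrees(a)),round(float(rr[i]*1e3),1),int(v.min()),int(v.max())))
print(pts)
P=np.array([.5448,-.2717]);Rt=down(63.1);tgt=np.r_[P,.056]-Rt@[-.0805,.0005,.0217];print(toolto(tgt,Rt))
```

```text
16.1833 [ 0.47125344 -0.23693138  0.1265431 ]
scene (array([-0.08036781,  0.00131629,  0.83460792,  0.96716359]), [np.float32(15.1022215), np.float32(15.1022215)], [np.float32(14.729476), np.float32(14.729476)])
both (array([-7.96279797e-02,  7.67556155e-04,  4.39493935e-01,  2.38360097e+00]), [np.float32(12.41145), np.float32(14.869889)], [np.float32(12.311515), np.float32(14.251831)])
[(-90, 34.0, 62, 127), (-82, 34.8, 71, 201), (-74, 35.2, 143, 212), (-66, 35.0, 165, 212), (-58, 34.8, 165, 212), (-50, 35.0, 172, 213), (-42, 34.5, 171, 213), (-34, 34.0, 171, 211), (-26, 34.0, 170, 211), (-18, 34.5, 176, 209), (-10, 35.5, 183, 211), (-2, 35.0, 177, 208), (6, 35.2, 183, 208), (14, 35.8, 192, 209), (22, 37.3, 195, 208), (30, 39.5, 195, 208), (38, 39.5, 190, 207), (46, 38.8, 181, 206), (54, 41.2, 163, 200), (62, 42.8, 139, 180), (70, 43.0, 138, 179), (78, 43.8, 137, 180), (86, 42.8, 139, 175), (94, 45.2, 136, 177)]
(array([0.0005, 0.0019, 0.0506]), array([-0.02,  0.11, -0.02]))
```

The fits agree: lens at (-0.080, 0.001) in the tool frame with about 1° of tilt, which is within noise. Final descent.

Request:
{"op": "play_rows", "data": {
  "motion": [
    [[0,0.001,0.008,0,0,0],[0.0005,0.002,0.02,0,0.1,0],[0.0005,0.002,0.032,0,0.1,0],[0.0005,0.002,0.042,0,0.1,0],[0.0005,0.002,0.048,0,0.1,0],[0.0005,0.002,0.0505,0,0.1,0],[0.0005,0.002,0.0505,0,0.1,0],[0.0005,0.002,0.0505,0,0.1,0]]
  ]
}}

```text
time_s: 16.95
position: [0.4725, -0.2353, 0.0777]
tcp_rot: [[-0.892, 0.453, -0.001], [0.453, 0.892, -0.0], [0.0, -0.0, -1.0]]
force: [-0.3, -0.0, -2.2]
opening: 0.225
grasp_force: 30.0
```

Run:
```python
from fit import *
t=imaging.capture("top");s=imaging.capture("scene")
p,R=pose();st=bot.read_state();print(st['time_s'],p,st['force'],st['qvel'])
for n,f in(("scene",fit(s,s,p,R)),("both",fit(t,s,p,R))): print(n,f,"lens",(p+R@[f[0][0],f[0][1],.0217]).round(4))
for n,d,(u,v) in(("scene",s,(159,171)),("top",t,(350,209))):
    g=cv2.cvtColor(d['frame'],cv2.COLOR_RGB2GRAY).astype(float)
    w=g[v-3:v+4,u-3:u+4];yy,xx=np.mgrid[v-3:v+4,u-3:u+4];k=np.maximum(0,np.median(w)-8-w)
    c=((xx*k).sum()/k.sum(),(yy*k).sum()/k.sum());print(n,c,ray(d,c,.026).round(4))
    print(n,'disc',[np.round(r['at'],3) for r in finder.recognise(n,'disc')[:1]])
P=np.array([.5448,-.2717]);Rt=down(63.1);print(toolto(np.r_[P,.056]-Rt@[-.0803,.001,.0217],Rt))
```

```text
17.05 [ 0.47256791 -0.23541497  0.07803037] [-0.35156207 -0.62938371 -1.2872149 ] [ 0.07172308 -0.1044045  -0.02792197  0.05942334  0.04793066 -0.04662744]
scene (array([-7.64649325e-02,  3.23214890e-03,  2.21704497e+00,  4.44568955e+00]), [np.float32(13.0858965), np.float32(13.0858965)], [np.float32(11.125415), np.float32(11.125415)]) lens [ 0.5422 -0.2672  0.0563]
both (array([-7.84125094e-02, -2.64369151e-03,  4.58103151e+00,  3.97488894e+00]), [np.float32(13.392953), np.float32(11.27941)], [np.float32(13.199382), np.float32(9.373853)]) lens [ 0.5413 -0.2733  0.0563]
scene (np.float64(nan), np.float64(nan)) [nan nan nan]
scene disc [array([ 0.563, -0.272,  0.025])]
top (np.float64(350.93506493506493), np.float64(210.25974025974025)) [ 0.542  -0.2759  0.026 ]
top disc [array([ 0.576, -0.3  ,  0.021])]
(array([-0.0006, -0.0007,  0.0003]), array([-0.02,  0.  , -0.03]))<stdin>:8: RuntimeWarning: invalid value encountered in scalar divide
```

The pose is within 1 mm of the target, with no contact force. Edge contrast over the rings is too low for a better fit, so I rely on the earlier ones. I'll settle and hand in.

Request:
{"op": "play_rows", "data": {
  "motion": [
    [[0,0,0,0,0,0],[0,0,0,0,0,0],[0,0,0,0,0,0],[0,0,0,0,0,0]]
  ]
}}

```text
time_s: 17.48
position: [0.4722, -0.2352, 0.0776]
tcp_rot: [[-0.892, 0.453, -0.001], [0.453, 0.892, 0.0], [0.001, -0.0, -1.0]]
force: [1.0, -0.4, -1.4]
opening: 0.227
grasp_force: 30.0
```

```bash
python3 -c "
from rig import bot
s=bot.read_state();print(s['position'],s['force'],s['grasp_force']);print(bot.hand_in())"
```

```text
[ 0.47223485 -0.23517139  0.07764852] [ 0.98917674 -0.4152902  -1.4116698 ] 29.990464746952057
the job is handed in; nothing more can be done
None
```

Handed in at 17.5 s: the counter knob is on its zero stop, and the gripper is holding the magnifier level, centred over the pith and about 3 cm above the wood; the final centring rests on fits taken 5 cm higher, because edge contrast over the disc was too low to re-check it.

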